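# Set the pressure shoe gap of a tube bender with a gauge plate

## Task

Swing the lamp arm on the tube bender well clear of it, to the side away from the robot, then stand the gauge plate in the gap between the sprung shoe and the die block and let go of it. Turn the sloping wing screw clockwise until the shoe just presses on the gauge, so that it drags lightly but is not jammed, and let go. Then, leaving the screw as set and the lamp clear, draw the gauge out and stand it back in its wooden rest; leave the other things on the table where they are.

Things in the scene. Friction and masses are not known exactly. Their poses are not given: they have to be found in the camera images.
- bender: tube bender, fixed to the table: grey base plate 250 x 190 x 20 mm carrying, from the robot's side outward, a sloping wing screw, a dark carriage block, a bright sprung shoe, a gap, and a steel die block with a round die behind it. Origin on the table under the foot of the die block's flat face; x points from the gap into the die (roughly away from the robot), z up.
- gap_floor (a point): foot of the die's flat face, mid-width, on the base plate's top (20 mm above the table); bender's axes. The gap lies on the -x side: die face at x = 0, shoe face at x = -(18 mm - carriage). Shoe (70 mm wide in y) and die face (90 mm) stand 35 mm high; the gap is open above and at both ends.
- carriage (a joint): advance of carriage and shoe to the die, m: free gap = 0.018 - carriage (12 to 14.4 mm at start). Equals 0.003 x wing_screw; only the screw moves it; it stays when the gauge is drawn out. The shoe meets the 8 mm blade at 0.010; from there its springs (3 N/mm, 5 mm give, seen as the slit between shoe and carriage closing) press harder. The gauge just drags from 0.0102 to 0.013, middle 0.0115.
- shoe: the sprung bright steel shoe, 20 x 70 x 33 mm, between carriage block and gap; its face bears on the gauge blade
- screw_head (a point): centre of the screw's wing head, a steel bar 70 mm long, 14 thick, 30 high along the screw axis; at x = -100, z = +120 mm from gap_floor; bender's axes (does not turn). The axis leans 35 degrees, head towards the robot: a tool in line with it points along (sin 35, 0, -cos 35) in these axes. It turns in place; 60 mm free all round; 40 mm below the wing, beside its 24 mm shank.
- wing_screw (a joint): turn of the wing screw, rad, growing clockwise seen from its head (closes the gap); at 0 the wing's long way lies along the bender's y axis, at angle a it is turned clockwise by a. Range 0 to 5.6; 1.2 to 2.0 at the start; the shoe meets the gauge at 3.33, middle of the drag range 3.83. About 0.1 N m turns it and it stays where left.
- lamp_arm (a joint): swing of the lamp arm about its post, rad: near 0 it points along the bender's -y axis, the black lamp head over the gap (underside 173 mm above the table); it grows as the lamp swings to +x, away from the robot (anticlockwise from above). Stops at -0.3 and 1.5; well clear from 1.0 on. Stays where left; about 1 N at the pin moves it.
- lamp_pin (a point): middle of the upright aluminium pin on top of the lamp head, 16 mm diameter, 150 mm from the hinge axis; 22 mm of pin below this point, down to the lamp's top, and 18 mm above it
- lamp_hinge (a point): point on the lamp arm's upright hinge axis, on top of its post, 180 mm above the table, 150 mm to the +y side of gap_floor
- gauge_mid (a point): centre of the steel gauge, half-way up its 105 mm, z up. Lower 50 mm: blade 8 mm thick (x), 60 wide (y), the last 4 mm thinned to 6. Upper 55 mm: stem 14 (x) by 30 mm (y), best pinched across its 30 mm by the upper half. 0.3 to 0.45 kg. Same both ways round. Starts standing in the rest; in the gap this point is 52.5 mm above gap_floor.
- gauge: the same gauge; origin at the centre of its underside
- rest: wooden block 60 (x) x 110 (y) x 40 mm fixed to the table, origin under its centre, z up; in its top a slot 13 mm (x) by 67 mm (y), 30 mm deep. The gauge stands in it (blade thickness along x) with its foot 10 mm above the table, gauge_mid 62.5 mm above the table; it may lean a few degrees.
- tape_mid (a point): centre of a roll of paper tape, 100 mm across, 25 mm high: a bystander
- can_mid (a point): centre of a grey can, 60 mm across, 150 mm high: a bystander
- hammer_grip (a point): handle of a lying hammer: a bystander
- grinder_mid (a point): middle of a lying die grinder, 190 mm long, 60 mm high: a bystander
- stub_mid (a point): centre of an upright offcut of tube, 38 mm across, 90 mm high: a bystander
There are look-alikes about, which are no part of the job. Of the things that look like the rest, take the one that is farthest to the robot's left at the start. Of the things that look like the gauge, the smaller one is meant.

How it is judged (in metres and radians):
On the way, in this order (a step that is already met when the one before it is completed fails the run):
1. the lamp arm is swung clear (over 1.0 rad) (value of joint lamp_arm above 1 rad), for 0.2 s.
2. the gauge stands in the gap, let go (value of joint lamp_arm above 1 rad and contact force between the fingers and gauge below 0.05 N and x of gauge_mid in the frame of gap_floor between -0.018 and 0.002 m and y of gauge_mid in the frame of gap_floor between -0.02 and 0.02 m and z of gauge_mid in the frame of gap_floor between 0.045 and 0.06 m and angle between gauge_mid's own z axis and vertical below 0.35 rad), for 0.2 s.
3. the shoe presses lightly on the gauge standing in the gap (0.5 to 10 N, carriage 0.0102 to 0.0130), fingers off the gauge and the screw (value of joint lamp_arm above 1 rad and contact force between the fingers and gauge below 0.05 N and x of gauge_mid in the frame of gap_floor between -0.018 and 0.002 m and y of gauge_mid in the frame of gap_floor between -0.02 and 0.02 m and z of gauge_mid in the frame of gap_floor between 0.045 and 0.06 m and value of joint carriage between 0.0102 and 0.013 m and contact force between gauge and shoe between 0.5 and 10 N and contact force between the fingers and wing_screw below 0.05 N), for 0.3 s.
4. the gauge is drawn up out of the gap (z of gauge_mid in the frame of gap_floor above 0.095 m), for 0.05 s.
At the end, for the whole second after the job is handed in: The carriage is set so that the gauge just drags (joint carriage 0.0102 to 0.0130), the lamp arm is clear (over 1.0 rad), and the gauge stands at rest in its slot: centre within 12 mm of the slot's centre sideways, 55 to 70 mm above the table, tilted less than 0.3 rad (value of joint lamp_arm above 1 rad and value of joint carriage between 0.0102 and 0.013 m and x of gauge_mid in the frame of rest between -0.012 and 0.012 m and y of gauge_mid in the frame of rest between -0.012 and 0.012 m and z of gauge_mid in the frame of rest between 0.055 and 0.07 m and angle between gauge_mid's own z axis and vertical below 0.3 rad and linear speed of gauge below 0.02 m/s); the robot touches nothing.
It fails at once if a bystander (tape) is moved by more than 30 mm (distance of tape_mid from where it was at the start of the episode above 0.03 m).
It fails at once if a bystander (can) is moved by more than 30 mm (distance of can_mid from where it was at the start of the episode above 0.03 m).
It fails at once if a bystander (hammer) is moved by more than 30 mm (distance of hammer_grip from where it was at the start of the episode above 0.03 m).
It fails at once if a bystander (grinder) is moved by more than 30 mm (distance of grinder_mid from where it was at the start of the episode above 0.03 m).
It fails at once if a bystander (tube stub) is moved by more than 30 mm (distance of stub_mid from where it was at the start of the episode above 0.03 m).
It also fails if it takes over 72 s, if anything falls off the work surface, if the arm or the gripper's body presses on something with over 40 N, if the wrist force passes 120 N, or if a joint passes its speed limit or range.

## Robot

A 6-joint arm with a two-finger parallel gripper is mounted at the origin on the work surface. World frame = base frame: x ahead of the robot, y to its left, z up, the work surface at z = 0. Lengths are in mm, angles in rad, forces in N, time in s.
With the tool pointing down it reaches from about 275 to 825 mm from the base axis. Payload 5.2 kg.
Tool frame: the origin (TCP) lies between the finger pads; the fingertips stand 25 mm ahead of it and the grasp point (between the pads) lies 6 mm ahead of it; z points along the fingers, y is the direction in which the jaws open and shut (so a half turn about z gives the same grasp; the last joint's range is limited). The gripper opens to 93 mm and grips with 3 to 60 N. Pads are 15 mm wide; open, the fingers measure 128 mm over their backs; the gripper's body (75 mm by 188 mm) begins 65 mm behind the grasp point.
Start: joints at [-1.379, 0.259, 1.535, -0, 1.348, -0.203], TCP at [211.564, -507.687, 243.653] pointing down, gripper open.
Joint ranges: [-3.14, 3.14], [-0.91, 2.08], [0.19, 2.58], [-1.22, 4.36], [0.22, 2.71], [-3.12, 3.12]. Speed limits (rad/s): [2.57, 2.57, 3.14, 3.14, 3.14, 3.14].

## Interface

Orientations are given as a rotation vector (axis times angle).
In Python, from station import arm gives the robot as it stands. Calls block until the motion is done:
- arm.move_to(position, orientation): joint-space move of the TCP to a pose.
- arm.servo_line(position, attitude=None, feed=150, stop_force=None): straight line of the TCP; attitude=None keeps the orientation; feed is the mean speed in mm/s. With stop_force (N) it stops when the force on the tool has changed by that much, and returns True; else False.
- arm.move_j(angles): joint-space move.
- arm.gripper_to(opening, squeeze=None): finger opening in mm; squeeze is the grip in N (None keeps the last); returns when the fingers have stopped.
- arm.wait(seconds).
- arm.ik(position, orientation): joint angles nearest the present ones, or None.
- arm.read_camera(name): name is "side" or "top"; returns (picture, depth): 420x560x3 uint8, red, green, blue; 420x560 float32, mm along the optical axis (not along the pixel's ray), 0 where there is no reading.
- arm.get_calibration(name): a dict with "vertical_fov" (degrees; the focal length in pixels is half the picture's height over the tangent of half this angle, whatever the lens; pixels are square), "cx", "cy" (the principal point, pixels), "T" (4x4, takes a point from camera to world coordinates). Camera axes: x right, y down, z forward; pixel columns grow to the right and rows downward; lengths in mm; the calibration is good to about 2 mm. A picture is of the moment at which its call begins. get_calibration takes no time and is no camera call.
A pose or a line that the arm cannot do raises arm.IKError and nothing moves.
- arm.sign_off(): hands the job in, once; it reports no verdict.
Readings, each from a call of its own:
- arm.get_time_s(): time.
- arm.get_joint_pos(): joint angles.
- arm.get_qvel(): joint speeds.
- arm.get_tau(): joint torques, N m.
- arm.get_ee_pos(): TCP position.
- arm.get_ee_rot(): TCP orientation.
- arm.get_ft_force(): force on the tool from outside, world axes, zero at the start.
- arm.get_wrist_torque(): the same for the moment, N m.
- arm.get_finger_gap(): finger opening in mm.
Only numpy, scipy, OpenCV 4.12 (cv2) and the standard library are available. Lean on these libraries where they do the work, as an engineer would, in place of code of your own. Each camera call takes 0.05 s, during which the arm holds its last target.

## Working session

There is one attempt and no reset: what is moved stays moved. The work goes in short steps, each a Python script; the robot and the scene stay as the last script left them, time stands still between calls to the robot, and variables do not carry over. Pictures are saved under pics/ and viewed, and the job is handed in when it is done.

```bash
ls; mkdir -p pics; python3 - <<'E'
from station import arm
import cv2, numpy as np
for n in ("side","top"):
    p,d=arm.read_camera(n); cv2.imwrite(f"pics/{n}0.png",cv2.cvtColor(p,cv2.COLOR_RGB2BGR)); np.savez(f"{n}0.npz",p=p,d=d)
    c=arm.get_calibration(n); print(n,c["vertical_fov"],c["cx"],c["cy"],c["T"],(d==0).mean())
    print({k:v for k,v in c.items() if k not in("T",)})
print(arm.get_time_s(),arm.get_ee_rot(),arm.get_ee_pos())
E
```

```text
pics
side 42.882688509226796 280.3775304092329 219.01786781834852 [[ 9.92706574e-01 -7.84955923e-02  9.14991798e-02  3.71327567e+02]
 [-1.19145674e-01 -5.23068003e-01  8.43921900e-01 -1.25057452e+03]
 [-1.83838562e-02 -8.48668549e-01 -5.28605455e-01  9.00268481e+02]
 [ 0.00000000e+00  0.00000000e+00  0.00000000e+00  1.00000000e+00]] 0.004068877551020408
{'vertical_fov': 42.882688509226796, 'cx': 280.3775304092329, 'cy': 219.01786781834852}
top 54.40805424471636 285.0260366964416 211.71039552061487 [[-8.45268509e-04 -9.97433475e-01  7.15943273e-02  3.80069006e+02]
 [-9.99999142e-01  7.71437332e-04 -1.05888786e-03 -6.45594182e+01]
 [ 1.00093966e-03 -7.15951609e-02 -9.97433271e-01  1.45135217e+03]
 [ 0.00000000e+00  0.00000000e+00  0.00000000e+00  1.00000000e+00]] 0.004158163265306123
{'vertical_fov': 54.40805424471636, 'cx': 285.0260366964416, 'cy': 211.71039552061487}
0.1 [-3.07903267e+00 -6.15772584e-01  2.21046343e-05] [ 211.45805109 -507.2683788   242.91372765]
```

View pics/side0.png

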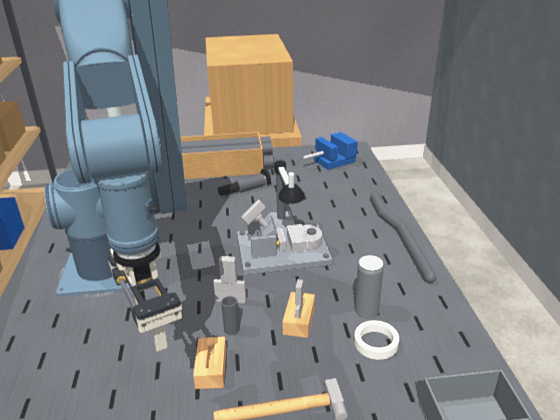

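View pics/top0.png

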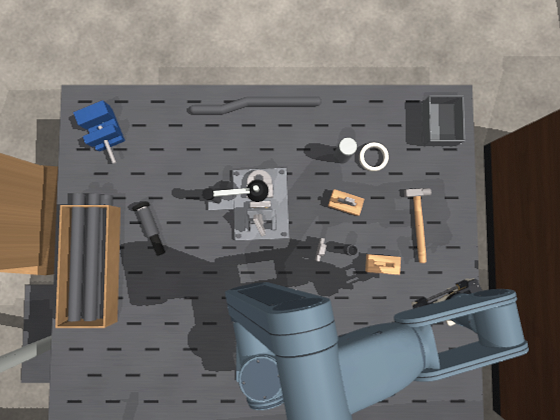

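Rest candidates: top (346,202) with a gauge in it, and top (383,264), empty. The first is farther left. Gauge candidates: the plate in the rest at (346,200), and the free-standing plate at (321,250), which looks larger. I'll check both in close crops.

```bash
cat > h.py <<'E'
import cv2, numpy as np
from station import arm
def cloud(n,d):
    c=arm.get_calibration(n); f=210/np.tan(np.radians(c["vertical_fov"])/2)
    v,u=np.mgrid[0:420,0:560]; 
    P=np.stack([(u-c["cx"])/f*d,(v-c["cy"])/f*d,d],-1)
    W=P@c["T"][:3,:3].T+c["T"][:3,3]; W[d==0]=np.nan
    return W
def proj(n,X):
    c=arm.get_calibration(n); f=210/np.tan(np.radians(c["vertical_fov"])/2)
    T=np.linalg.inv(c["T"]); X=np.atleast_2d(X); q=X@T[:3,:3].T+T[:3,3]
    return np.c_[q[:,0]/q[:,2]*f+c["cx"],q[:,1]/q[:,2]*f+c["cy"]]
def crop(p,name,x0,y0,w,h,s):
    im=cv2.cvtColor(p,cv2.COLOR_RGB2BGR)[y0:y0+h,x0:x0+w]
    im=cv2.resize(im,None,fx=s,fy=s,interpolation=cv2.INTER_CUBIC); cv2.imwrite(f"pics/{name}.png",im)
E
python3 - <<'E'
from h import *
a=np.load("top0.npz");b=np.load("side0.npz")
crop(a['p'],"ct",195,140,210,145,3.8)
crop(b['p'],"cs",190,150,200,220,2.7)
E
```

```text
(no output)
```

View pics/ct.png

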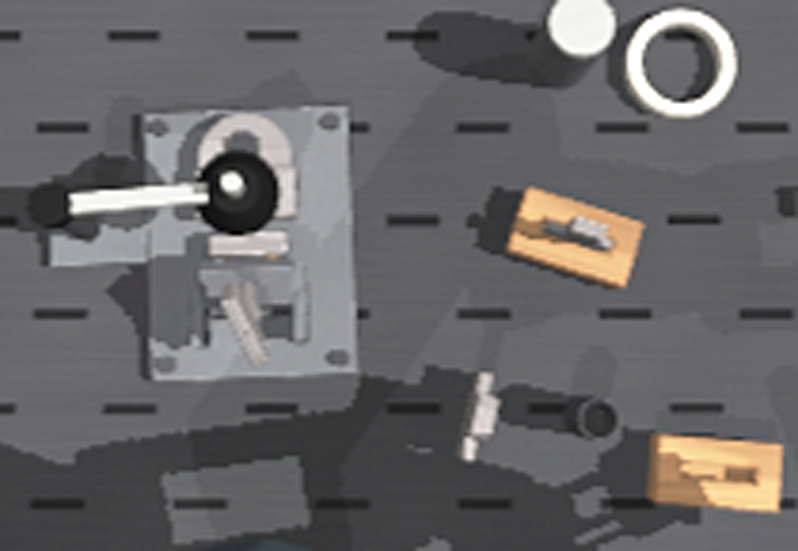

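View pics/cs.png

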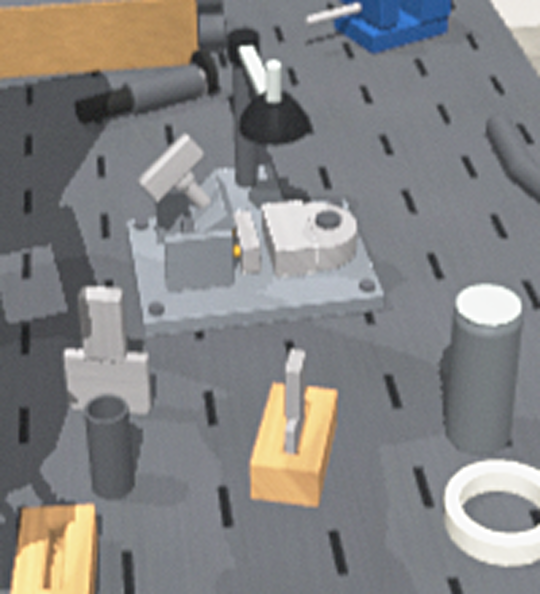

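```bash
cat > m1.py <<'E'
from h import *
a=np.load("top0.npz");b=np.load("side0.npz")
T=cloud("top",a['d']);S=cloud("side",b['d'])
def box(W,x0,y0,x1,y1,z0,z1):
    w=W[y0:y1,x0:x1].reshape(-1,3); w=w[np.isfinite(w).all(1)]
    return w[(w[:,2]>z0)&(w[:,2]<z1)]
def rect(w):
    r=cv2.minAreaRect(w[:,:2].astype(np.float32)); return np.round(r[0],1),np.round(r[1],1),round(r[2],1)
print("table z",np.nanmedian(T[330:400,480:540,2]) , np.nanmedian(T[215:235,290:310,2]),np.nanmedian(S[250:260,200:215,2]))
w=box(T,225,160,300,245,14,26);print("base T",len(w),rect(w),np.median(w[:,2]))
w=box(S,225,215,335,275,14,26);print("base S",len(w),rect(w),np.median(w[:,2]))
w=box(T,325,180,370,222,35,46);print("rest T",len(w),rect(w),np.median(w[:,2]))
w=box(S,280,285,320,340,35,46);print("rest S",len(w),rect(w),np.median(w[:,2]))
w=box(T,325,180,370,222,95,130);print("gaugetop T",len(w),rect(w) if len(w)>3 else w,np.median(w[:,2]))
w=box(T,325,180,370,222,50,130);print("gauge T",len(w),rect(w),w[:,2].max())
w=box(S,285,270,310,320,55,130);print("gauge S",len(w),rect(w),w[:,2].max())
w=box(T,365,250,405,280,35,46);print("rest2 T",len(w),rect(w),np.median(w[:,2]))
w=box(T,310,230,330,270,60,200);print("big T",len(w),rect(w),w[:,2].max())
w=box(S,210,250,250,305,60,200);print("big S",len(w),rect(w),w[:,2].max())
w=box(T,245,205,275,240,110,170);print("wing T",len(w),rect(w),w.mean(0),w.min(0),w.max(0))
w=box(S,240,198,272,228,110,175);print("wing S",len(w),rect(w),w.mean(0),w.min(0),w.max(0))
w=box(T,200,180,270,205,165,300);print("lamp T",len(w),w[:,2].max())
for z0,z1 in((165,190),(190,205),(205,222),(222,260)):
    q=w[(w[:,2]>z0)&(w[:,2]<z1)]; 
    if len(q)>3: print(z0,z1,len(q),q.mean(0),rect(q))
w=box(S,270,155,310,205,160,300)
for z0,z1 in((165,190),(190,205),(205,222),(222,260)):
    q=w[(w[:,2]>z0)&(w[:,2]<z1)]; 
    if len(q)>3: print("S",z0,z1,len(q),q.mean(0),rect(q))
E
python3 m1.py
```

```text
table z -391.3475289563735 0.4941775863936755 -2.9905837565745514
base T 2271 (array([512. ,  35.1]), array([250.1, 221.3]), 2.3) 20.29929348786345
base S 1830 (array([511.1,  54.4]), array([250.1, 278.1]), 2.5) 17.53637172338057
rest T 413 (array([ 516.5, -280. ]), array([109.9,  60.9]), 72.5) 40.04170869951963
rest S 598 (array([ 515.9, -284.2]), array([117.1,  60.7]), 72.1) 37.566292880541425
gaugetop T 49 (array([ 516.2, -279.5]), array([30.2, 14. ]), 72.9) 114.56511123771111
gauge T 84 (array([ 516. , -279.5]), array([58.8, 13.9]), 71.1) 119.60797949244102
gauge S 190 (array([ 514.1, -288.9]), array([47.6, 15.1]), 71.5) 115.52938927443904
rest2 T 461 (array([ 301.3, -406.1]), array([111.1,  59.9]), 85.3) 40.286764087008805
big T 124 (array([ 353.4, -185.2]), array([17.9, 77.7]), 74.1) 142.7599646706783
big S 613 (array([ 360.2, -236.3]), array([ 71. , 135.1]), 8.4) 136.68510863422853
wing T 148 (array([433.8,  12.8]), array([71.1, 25.8]), 27.1) [434.13066026  14.59894415 146.19428233] [399.48332236  -1.65255081 110.64349242] [466.29261755  33.28979422 169.90511643]
wing S 319 (a
[... 346 characters left out ...]
99.6381258 ] (array([538.6,  87.8]), array([196.1,  62.3]), 89.5)
205 222 292 [532.55182332  88.8455185  208.99024148] (array([535.3,  91.9]), array([ 43.9, 187.5]), 3.4)
222 260 26 [538.5519876   20.21238126 247.4832455 ] (array([538.8,  20.1]), array([11.9, 15. ]), 84.6)
S 165 190 210 [533.43062844  21.64486777 181.32593356] (array([541.8,  77.5]), array([195.4,  69.9]), 88.7)
S 190 205 317 [533.46641054  56.94735694 198.4145328 ] (array([539.3,  80.8]), array([ 59.2, 198. ]), 0.5)
S 205 222 114 [534.71295841  75.06227713 208.30356228] (array([534.6,  91.7]), array([ 40.4, 189.9]), 3.6)
S 222 260 51 [538.82631802  14.94031055 236.46019737] (array([538.6,  17.7]), array([17.5, 13.5]), 82.3)
```

```bash
cat > m2.py <<'E'
from m1 import *
print("----")
# edges of base
for n,W,bx in(("T",T,(225,160,300,245)),("S",S,(225,215,335,275))):
    w=box(W,*bx,10,26)
    w=w[w[:,1]<30]
    e=[]
    for x in range(400,630,10):
        q=w[(abs(w[:,0]-x)<5)]
        if len(q)>3: e.append((x,q[:,1].min()))
    e=np.array(e); pf=np.polyfit(e[:,0],e[:,1],1); 
    for _ in range(3):
        r=e[:,1]-np.polyval(pf,e[:,0]); k=abs(r-np.median(r))<2.5; pf=np.polyfit(e[k,0],e[k,1],1)
    print(n,"-y edge yaw",np.degrees(np.arctan(pf[0])),"y at 512:",np.polyval(pf,512))
    # 
    yaw=np.radians(2.4); R=np.array([[np.cos(yaw),-np.sin(yaw)],[np.sin(yaw),np.cos(yaw)]])
    w=box(W,225,140,335,275,14,26); l=w[:,:2]@R; 
    l=l[l[:,1]<100]; print(n,"local x range",np.percentile(l[:,0],[0,1,99,100]),"y min",l[:,1].min())
    # upper stuff z 48..60
    w=box(W,225,140,335,275,45,62); l=np.c_[w[:,:2]@R,w[:,2]]
    for y in range(-30,60,6):
        q=l[abs(l[:,1]-y)<3]; 
        if len(q): 
            xs=np.sort(q[:,0]); g=np.where(np.diff(xs)>7)[0]
            print(n,y,[(round(s[0]),round(s[-1])) for s in np.split(xs,g+1)])
    w=box(W,195,150,300,275,160,215); w=w[w[:,1]>145]; print(n,"post",len(w),w.mean(0),w.min(0),w.max(0))
E
python3 m2.py | sed -n '/----/,$p'
```

```text
----
T -y edge yaw 2.356195289381972 y at 512: -73.88379435283306
T local x range [347.87630519 389.3354374  635.5974431  674.21997   ] y min -268.7615800013483
T -30 [(444, 451), (499, 516), (533, 537), (568, 618)]
T -24 [(444, 451), (497, 517), (582, 621)]
T -18 [(444, 452), (497, 517), (587, 625)]
T -12 [(445, 452), (500, 517), (591, 625)]
T -6 [(500, 517), (593, 604), (611, 625)]
T 0 [(501, 514), (594, 626)]
T 6 [(501, 515), (601, 627)]
T 12 [(501, 514), (596, 623)]
T 18 [(498, 518), (595, 624)]
T 24 [(443, 450), (498, 516), (592, 620)]
T 30 [(443, 450), (499, 515), (588, 614)]
T 36 [(533, 533), (581, 603)]
T 42 [(534, 540), (574, 574)]
T post 130 [525.19002091 166.3001911  208.24970605] [508.55353536 145.24843821 184.44522506] [542.43898033 185.89750165 214.97133692]
S -y edge yaw 2.2491734776098906 y at 512: -81.29847627495042
S local x range [387.97705408 389.67311433 635.70972297 638.13535803] y min -106.18558409243013
S -30 [(494, 517), (534, 621)]
S -24 [(498, 518), (539, 567), (576, 623)]
S -18 [(499, 516), (533, 624)]
S -12 [(500, 517), (535, 617), (625, 625)]
S -6 [(501, 518), (533, 536), (544, 562), (570, 606), (618, 627)]
S 0 [(444, 453), (499, 516), (534, 548), (561, 626)]
S 6 [(451, 453), (505, 518), (538, 590), (600, 626)]
S 12 [(445, 455), (501, 519), (533, 586), (597, 597), (619, 625)]
S 18 [(447, 452), (502, 513), (534, 585), (611, 620)]
S 24 [(444, 450), (500, 517), (535, 580), (588, 616)]
S 30 [(424, 424), (440, 451), (504, 519), (533, 608)]
S 36 [(419, 454), (534, 579), (594, 594), (603, 603)]
S 42 [(419, 441), (449, 455), (571, 571)]
S post 142 [523.19223888 160.88274603 194.17422221] [508.84270293 145.15431238 160.65542095] [542.28439659 185.7424744  209.77435217]
```

The crops show the smaller gauge (stem 30x14 mm, top 115 mm up) standing in the left rest. That rest is at world (516,-280), with its long axis at 72.5°. The plate at top (321,250) is larger, about 78 mm wide and 140 mm high, so it is the decoy. The empty rest at (383,264) is farther right.

The bender is yawed about 2.4°, with gap_floor at about (532,19). Next I'll fit the wing angle and check IK.

```bash
cat >> h.py <<'E'
from scipy.spatial.transform import Rotation as Ro
from scipy.optimize import least_squares
YAW=np.radians(2.4); RB=Ro.from_euler('z',YAW).as_matrix()
GF=np.array([532.,19.3,20.])
HINGE=np.array([525.5,168.9,180.])
REST=np.array([516.3,-279.8,0.]); RYAW=np.radians(72.3-90)
def b2w(p): return GF+RB@np.asarray(p,float)
def w2b(p): return (np.asarray(p,float)-GF)@RB
def ori(z,y):
    z=np.array(z,float);z/=np.linalg.norm(z);y=np.array(y,float);y-=z*(y@z);y/=np.linalg.norm(y)
    return Ro.from_matrix(np.c_[np.cross(y,z),y,z]).as_rotvec()
def down(phi): return ori([0,0,-1],[np.cos(phi),np.sin(phi),0])
s35,c35=np.sin(np.radians(35)),np.cos(np.radians(35))
NAX=np.array([-s35,0,c35])
def wingfit(a0,Ws,c0=(-100,0,120),rad=45,tol=4,verbose=True):
    """fit box 70x14x30 to points near the head; Ws list of clouds"""
    P=[]
    for W in Ws:
        w=W.reshape(-1,3); w=w[np.isfinite(w).all(1)]; l=w2b(w)
        d=l-np.array(c0); h=d@NAX
        k=(np.linalg.norm(d,axis=1)<rad)&(h>-17)&(h<22); 
        P.append(l[k])
    npts=[len(p) for p in P]; P=np.vstack(P)
    eu=np.array([c35,0,s35]); ey=np.array([0,1.,0])
    def res(p):
        a=p[0]; L=np.cos(a)*ey+np.sin(a)*eu; X=np.cross(L,NAX); d=P-(np.array(c0)+p[1:4])
        q=np.abs(np.c_[d@L,d@X,d@NAX])-np.array([35,7,15])
        sd=np.linalg.norm(np.maximum(q,0),axis=1)+np.minimum(q.max(1),0)
        return np.r_[sd,0.5*p[1:4]]
    best=None
    for a in np.atleast_1d(a0):
        r=least_squares(res,[a,0,0,0],loss='soft_l1',f_scale=1.0)
        if best is None or r.cost<best.cost: best=r
    if verbose: print("wing",npts,"a=%.3f off"%best.x[0],np.round(best.x[1:],1),"med|r|",np.round(np.median(abs(best.fun)),2))
    return best.x
E
python3 - <<'E'
from h import *
T=cloud("top",np.load("top0.npz")['d']);S=cloud("side",np.load("side0.npz")['d'])
for W in([T],[S],[T,S]): wingfit([1.0,1.3,1.6,1.9,2.2],W)
print("lamp",w2b([538.7,19.3,0])-w2b(HINGE))
def angs(pos,rv):
    try: return arm.ik(pos,rv)
    except Exception as e: return repr(e)
for th in(0.05,0.7,1.35):
    d=RB@np.array([np.sin(th),-np.cos(th),0]); p=HINGE+150*d; p[2]=241
    for k in(0,np.pi): print(th,p.round(),np.round(angs(p,down(YAW+th+k)),2))
for k in(0,np.pi):
    for z in (130,110): print("rest",np.round(angs([REST[0],REST[1],z],down(RYAW+np.pi/2+k)),2))
    print("gap",np.round(angs(b2w([-7,0,110]),down(YAW+np.pi/2+k)),2))
tz=RB@-NAX
for a in(1.25,2.5,3.83):
  for k in(0,np.pi):
    X=RB@np.cross(np.cos(a)*np.array([0,1,0])+np.sin(a)*np.array([c35,0,s35]),NAX)
    q=angs(b2w(np.array([-100,0,120])+14*NAX),ori(tz,X*np.cos(k))); print("wing",a,k,q if q is None else np.round(q,2))
E
```

```text
wing [140] a=1.221 off [-0.   1.1  0.5] med|r| 0.76
wing [274] a=1.230 off [ 0.7 -0.2 -3. ] med|r| 1.43
wing [140, 274] a=1.230 off [ 0.   0.4 -0.7] med|r| 1.45
lamp [   6.92382356 -150.02153401 -180.        ]
0.05 [539.  20. 241.] [-0.17  0.24  1.56 -0.    1.34 -0.26]
0.05 [539.  20. 241.] [-0.17  0.24  1.56  0.    1.34  2.88]
0.7 [627.  58. 241.] [-0.08  0.4   1.33  0.    1.4  -0.83]
0.7 [627.  58. 241.] [-0.08  0.4   1.33 -0.    1.4   2.32]
1.35 [673. 142. 241.] [ 0.05  0.51  1.16 -0.    1.47 -1.35]
1.35 [673. 142. 241.] [0.05 0.51 1.16 0.   1.47 1.8 ]
rest [-0.69  0.42  1.6   0.    1.13 -1.95]
rest [-0.69  0.44  1.62  0.    1.08 -1.95]
gap [-0.18  0.32  1.75 -0.    1.07 -1.79]
rest [-0.69  0.42  1.6  -0.    1.13  1.19]
rest [-0.69  0.44  1.62 -0.    1.08  1.19]
gap [-0.18  0.32  1.75 -0.    1.07  1.35]
wing 1.25 0 [-0.48 -0.17  2.43  0.73  0.44  0.13]
wing 1.25 3.141592653589793 [-0.48 -0.17  2.43  0.73  0.44 -3.01]
wing 2.5 0 [-0.48 -0.17  2.43  0.73  0.44  1.38]
wing 2.5 3.141592653589793 [-0.48 -0.17  2.43  0.73  0.44 -1.76]
wing 3.83 0 [-0.48 -0.17  2.43  0.73  0.44  2.71]
wing 3.83 3.141592653589793 [-0.48 -0.17  2.43  0.73  0.44 -0.43]
```

```bash
python3 - <<'E'
from h import *
def P(th,z): 
    p=HINGE+150*(RB@np.array([np.sin(th),-np.cos(th),0])); p[2]=z; return p
print(arm.get_finger_gap())
arm.gripper_to(40,10)
arm.move_to(P(0.046,320),down(YAW+0.046))
print(arm.servo_line(P(0.046,241),feed=150,stop_force=8), arm.get_ee_pos(), arm.get_ft_force())
arm.gripper_to(20,5); print(arm.get_finger_gap(),arm.get_ft_force())
for th in np.linspace(0.046,1.36,12)[1:]:
    arm.servo_line(P(th,241),down(YAW+th),feed=120)
    f=arm.get_ft_force(); print(round(th,2),np.round(f,1))
    if np.linalg.norm(f)>25: break
arm.gripper_to(45); arm.servo_line(P(th,330),feed=200)
p,d=arm.read_camera("top"); crop(p,"t1",180,120,250,180,3.2)
print(arm.get_time_s())
E
```

```text
92.94894274340808
False [539.12796708  19.08044087 241.62940376] [ 0.28246127 -0.3299558  -0.43585171]
19.959026932377043 [-0.93700989  0.24565657 -0.01000194]
0.17 [ 0.9 -1.3 -0.6]
0.28 [-0.7  0.2  0.4]
0.4 [0.9 0.5 0.4]
0.52 [ 0.4 -0.1  0.4]
0.64 [ 0.3 -0.3  0.6]
0.76 [-0.1 -0.4 -0.3]
0.88 [ 0.4 -0.5 -0.2]
1.0 [-0.3 -0.5 -0.5]
1.12 [-0.7  0.2 -0.1]
1.24 [-0.4 -0.1  0.1]
1.36 [ 0.6 -0.4  0.4]
9.1333
```

View pics/t1.png

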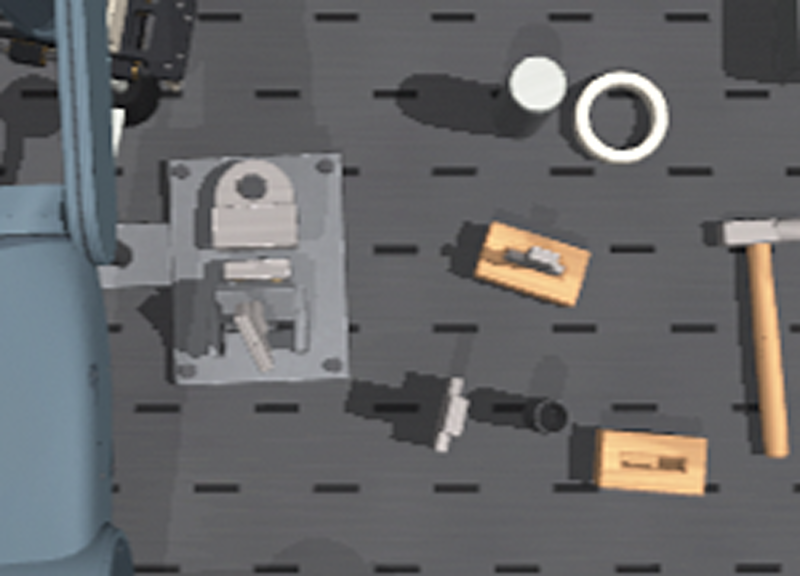

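The lamp is swung away; its dome now shows at crop (130,100), behind and left of the bender. The gap is unobstructed, so I'll measure the die and shoe faces and the gauge again.

```bash
python3 - <<'E'
from h import *
for n in("top","side"):
    p,d=arm.read_camera(n); np.savez(n+"1.npz",p=p,d=d); W=cloud(n,d)
    w=W.reshape(-1,3); w=w[np.isfinite(w).all(1)]; l=w2b(w)
    if n=="side": crop(p,"s1",180,150,220,200,3)
    k=(l[:,2]>32)&(l[:,2]<38)&(abs(l[:,1])<60)&(l[:,0]>-38)&(l[:,0]<60); q=l[k]
    for y in range(-42,48,7):
        s=q[abs(q[:,1]-y)<3.5]; sh=s[s[:,0]<-9]; di=s[s[:,0]>-9]
        print(n,y,*( (len(e),np.round([e[:,0].min(),e[:,0].max()],1)) if len(e) else None for e in(sh,di)))
    for nm,e in(("shoe",q[q[:,0]<-9]),("die",q[(q[:,0]>-9)&(q[:,0]<30)])): print(nm,"y",np.percentile(e[:,1],[1,99]).round(1))
    # gauge in rest frame
    RR=Ro.from_euler('z',RYAW).as_matrix(); g=(w-REST)@RR
    k=(abs(g[:,0])<20)&(abs(g[:,1])<35)&(g[:,2]>50)&(g[:,2]<125); g=g[k]
    for z in range(55,125,10):
        s=g[abs(g[:,2]-z)<5]
        if len(s): print("g",z,len(s),s.min(0).round(1),s.max(0).round(1))
    r=(w-REST)@RR; k=(abs(r[:,2]-40)<5)&(abs(r[:,0])<45)&(abs(r[:,1])<75); r=r[k]
    print("rest",np.percentile(r,[0.5,99.5],axis=0).round(1), cv2.minAreaRect(r[:,:2].astype(np.float32)))
E
```

```text
top -42 None (15, array([ 0.5, 56.4]))
top -35 (4, array([-33.6, -16.3])) (19, array([ 0.8, 56.5]))
top -28 (10, array([-29.8, -16.1])) (21, array([ 1.1, 56.9]))
top -21 (8, array([-32.8, -15.7])) (21, array([ 4.7, 57.5]))
top -14 (7, array([-32.5, -15.5])) (23, array([ 1.7, 54.1]))
top -7 (9, array([-32.4, -15. ])) (23, array([ 1.9, 57.2]))
top 0 (8, array([-32.2, -15. ])) (24, array([ 2.2, 50.6]))
top 7 (8, array([-31.6, -14.7])) (26, array([ 2.6, 57.8]))
top 14 (7, array([-31.4, -17.9])) (22, array([-0.2, 55.4]))
top 21 (9, array([-31.3, -13.9])) (22, array([ 3.3, 55.4]))
top 28 (5, array([-30.6, -17. ])) (17, array([ 0.1, 56.1]))
top 35 (2, array([-27.3, -17. ])) (27, array([ 0.3, 59.7]))
top 42 None (19, array([ 0.6, 59.8]))
shoe y [-33.1  32.2]
die y [-41.5  44.7]
g 55 8 [ -3.9 -29.6  51.2] [ 4.5 26.4 59.3]
g 65 15 [ -6.9 -29.2  60.2] [ 3.1 30.4 69.7]
g 75 1 [-6.1  5.1 70.3] [-6.1  5.1 70.3]
g 85 5 [ -7.  -10.7  80.9] [-3.3 14.9 83.5]
g 95 6 [ -6.9 -11.7  90. ] [ 2.9 14.7 99.7]
g 105 5 [ -7.1 -13.8 101. ] [  2.2  15.1 108.9]
g 115 40 [ -7. -15. 110.] [  6.5  15.  119.9]
rest [[
[... 712 characters left out ...]
([-30.7, -19.3])) (10, array([ 1.4, 36.8]))
side 28 (4, array([-32.1, -14.9])) (12, array([ 0.6, 44.7]))
side 35 None (9, array([10.2, 43.2]))
side 42 None (2, array([ 2.6, 29.5]))
shoe y [-38.7  30. ]
die y [-48.4  42.4]
g 55 24 [ -3.7 -34.6  52.8] [  5.4 -12.3  59.5]
g 65 25 [ -4.4 -31.5  60.1] [ 8.   3.6 69.5]
g 75 19 [ -3.7 -20.7  70.3] [ 7.9  3.1 78.2]
g 85 26 [ -4.7 -19.6  80.1] [ 8.   3.3 90. ]
g 95 24 [ -6.3 -18.9  90.6] [ 7.8  3.5 99.6]
g 105 26 [ -6.5 -20.3 100.1] [  8.5   9.8 109.9]
g 115 51 [ -4.8 -18.4 110.3] [  7.9  13.  116.8]
rest [[-28.8 -59.5  35.1]
 [ 31.3  51.6  42.7]] ((1.2231063842773438, -3.1585655212402344), (113.82899475097656, 60.466041564941406), 89.64917755126953)
```

View pics/s1.png

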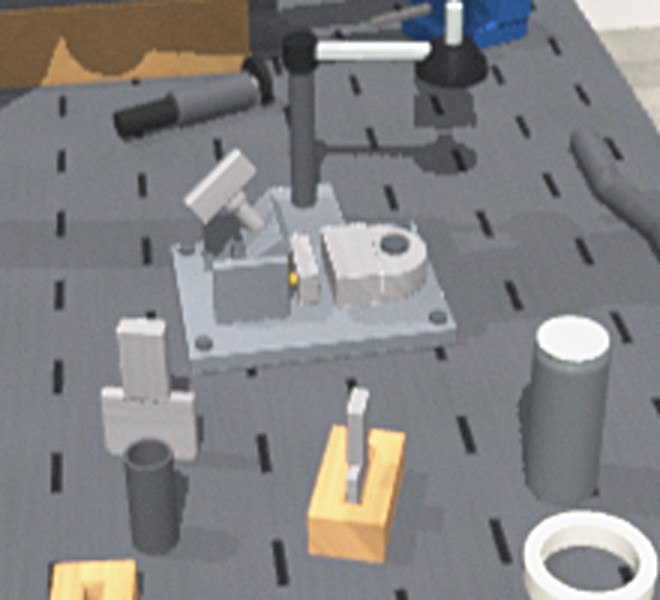

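```bash
cat > st2.py <<'E'
from h import *
O=down(RYAW+np.pi/2)
arm.gripper_to(60,30)
arm.move_to([REST[0],REST[1],260],O)
print(arm.servo_line([REST[0],REST[1],106],feed=180,stop_force=8),arm.get_ee_pos(),arm.get_joint_pos().round(2))
arm.gripper_to(20,30); print("gap",arm.get_finger_gap(),arm.get_ft_force())
arm.servo_line([REST[0],REST[1],250],feed=180); print("gap",arm.get_finger_gap(),arm.get_ft_force(),arm.get_ee_pos())
p=b2w([-7,0,0]); p[2]=200
arm.move_to(p,down(YAW+np.pi/2)); arm.wait(0.2)
print(arm.get_ee_pos(),arm.get_joint_pos().round(2),arm.get_finger_gap())
for n in("top","side"):
    c,d=arm.read_camera(n); np.savez(n+"2.npz",p=c,d=d)
    if n=="side": crop(c,"s2",180,110,220,200,3)
    w=cloud(n,d).reshape(-1,3); w=w[np.isfinite(w).all(1)]; l=w2b(w)
    k=(abs(l[:,0]+7)<20)&(abs(l[:,1])<45)&(l[:,2]>75)&(l[:,2]<175); l=l[k]
    for z in range(80,176,10):
        s=l[abs(l[:,2]-z)<5]
        if len(s): print(n,z,len(s),s.min(0).round(1),s.max(0).round(1))
print(arm.get_time_s())
E
python3 st2.py
```

```text
False [ 517.08438638 -280.12167059  107.00909277] [-0.69  0.45  1.62 -0.    1.07 -1.95]
gap 30.147416308643407 [0.18219838 1.17276336 1.82130818]
gap 29.804980923562358 [-1.03793626 -0.77836808 -5.19471922] [ 515.56284992 -279.24814565  248.32066526]
[525.45242598  17.6722804  200.12987786] [-0.18  0.25  1.66 -0.    1.23 -1.79] 30.167721932209602
side 80 5 [-10.  -32.4  79.8] [-4.2  1.5 84.6]
side 90 14 [-10.7 -35.6  86.4] [-3.7 19.  93.8]
side 100 20 [-11.2 -37.   95.1] [ -4.   18.4 104.7]
side 110 15 [-10.9 -34.9 105.3] [ -3.3  16.4 113.7]
side 120 19 [-10.9 -37.4 115.1] [ -3.4  16.2 124.8]
side 130 24 [-13.4 -36.  125.6] [ -0.4  10.5 134.9]
side 140 20 [-13.8 -20.5 136.5] [ -0.7  11.5 144.4]
side 150 15 [-14.1 -26.2 145.8] [ -0.6  11.9 154. ]
side 160 23 [-15.3 -38.  155.1] [  2.6  19.5 164.8]
side 170 31 [-14.8 -39.1 165. ] [  2.6  17.1 174.9]
15.4167
```

View pics/s2.png

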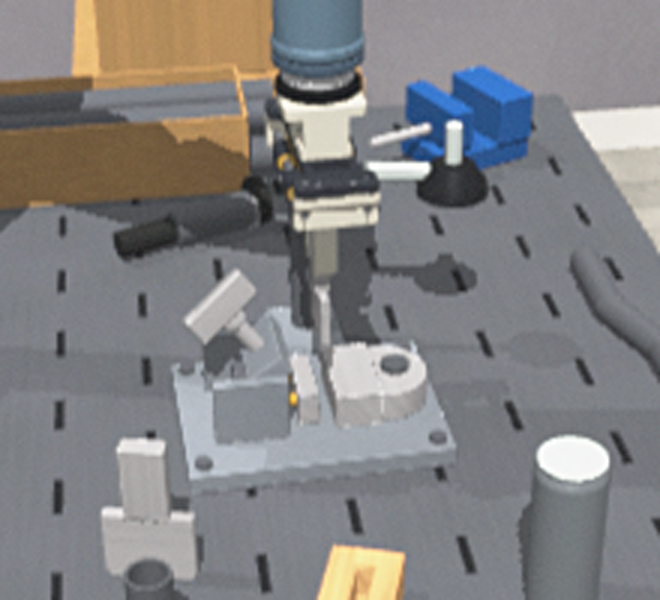

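The held gauge is upright. Its blade spans x -11.2 to -3.5 mm, which centres it in the gap (-14.2 to 0). Now inserting.

```bash
python3 - <<'E'
from h import *
p=b2w([-7,0,0])
print(arm.servo_line([p[0],p[1],165],feed=150,stop_force=6))
p[2]=113
hit=arm.servo_line(p,feed=50,stop_force=5); e=arm.get_ee_pos();print(hit,e,arm.get_ft_force())
E
```

```text
True
True [524.3908142   19.14349353 116.12922818] [ 0.70356887 -0.4791501   3.40454291]
```

```bash
python3 - <<'E'
from h import *
c,d=arm.read_camera("side"); crop(c,"s3",180,110,220,200,3)
print(arm.get_ee_pos(),arm.get_ft_force())
arm.gripper_to(50)
e=arm.get_ee_pos(); e[2]=260; arm.servo_line(e,feed=250)
for n in("top","side"):
    c,d=arm.read_camera(n); np.savez(n+"4.npz",p=c,d=d)
    if n=="side": crop(c,"s4",180,110,220,200,3)
    w=cloud(n,d).reshape(-1,3); w=w[np.isfinite(w).all(1)]; l=w2b(w)
    k=(abs(l[:,0]+7)<20)&(abs(l[:,1])<45)&(l[:,2]>38)&(l[:,2]<125); l=l[k]
    for z in range(40,120,10):
        s=l[abs(l[:,2]-z)<5]
        if len(s): print(n,z,len(s),s.min(0).round(1),s.max(0).round(1))
print(arm.get_time_s())
E
```

```text
[524.39886131  19.15082618 116.1369235 ] [-0.18284475  0.38054703  4.63998766]
top 40 4 [-24.5  18.   38.2] [-14.4  25.2  39.5]
top 50 4 [-12.3  17.1  49.1] [-11.9  27.1  54.3]
top 80 2 [-15.7   8.4  81. ] [-15.5  11.7  81.6]
side 40 11 [-12.3 -37.3  39.1] [-3.7 -4.  44.6]
side 50 24 [-14.9 -33.6  45.1] [-1.   9.7 54.2]
side 60 21 [-15.1 -22.2  55.4] [-1.3 11.1 63.8]
side 70 18 [-15.7 -22.2  65.3] [-1.2 10.9 74.8]
side 80 23 [-15.2 -22.8  75.2] [-1.   6.  84.9]
side 90 19 [-15.2 -21.   85.2] [-1.1  8.2 94.6]
side 100 38 [-14.9 -20.7  95.1] [ -0.9  12.4 104.8]
side 110 1 [ -7.3  -2.8 105.1] [ -7.3  -2.8 105.1]
18.0083
```

View pics/s4.png

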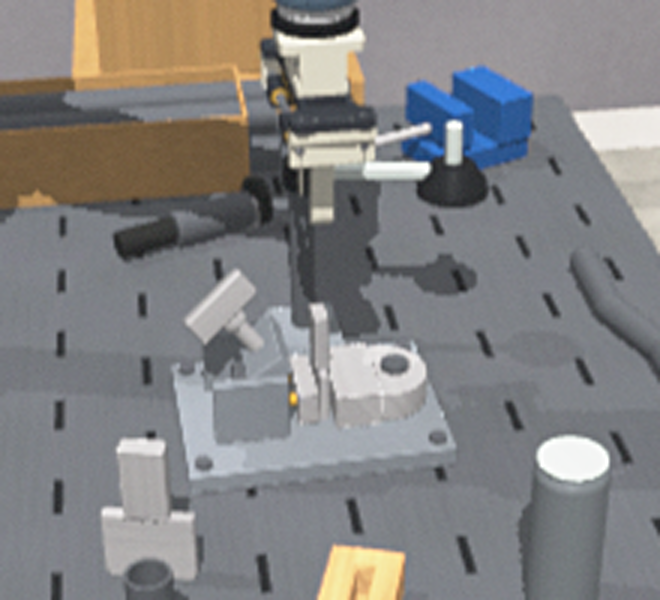

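The gauge stands upright on its own in the gap, stem at crop (318,340). Next is the wing screw.

```bash
cat > st3.py <<'E'
from h import *
T=cloud("top",np.load("top4.npz")['d']);S=cloud("side",np.load("side4.npz")['d'])
wingfit([1.0,1.3],[S]); wingfit([1.0,1.3],[T])
a=1.23
X=np.cross(np.cos(a)*np.array([0,1,0])+np.sin(a)*np.array([c35,0,s35]),NAX)
O=ori(RB@-NAX,RB@X); C=np.array([-100,0.4,119.7])
for s in(14,30,50,70,90,110): 
    q=arm.ik(b2w(C+s*NAX),O); print(s,b2w(C+s*NAX).round(),q if q is None else np.round(q,2))
E
python3 st3.py
```

```text
wing [274] a=1.249 off [-0.  -0.6 -3.4] med|r| 1.61
wing [22] a=1.287 off [ 0.5 -0.2  0.4] med|r| 0.19
14 [424.  15. 151.] [-0.48 -0.17  2.43  0.73  0.44  0.11]
30 [415.  15. 164.] [-0.5  -0.23  2.42  0.67  0.5   0.17]
50 [403.  14. 181.] [-0.53 -0.3   2.41  0.6   0.58  0.22]
70 [392.  14. 197.] [-0.57 -0.37  2.4   0.56  0.67  0.25]
90 [380.  13. 213.] [-0.62 -0.44  2.38  0.53  0.76  0.26]
110 [369.  13. 230.] [-0.67 -0.5   2.37  0.52  0.86  0.26]
```

```bash
cat >> st3.py <<'E'
arm.gripper_to(38,15)
e=arm.get_ee_pos(); e[2]=330; arm.servo_line(e,feed=300)
arm.move_to(b2w(C+85*NAX),O)
print(arm.get_ee_pos(),arm.get_ft_force().round(1))
hit=arm.servo_line(b2w(C+14*NAX),feed=80,stop_force=10); print(hit,arm.get_ee_pos(),b2w(C+14*NAX),arm.get_ft_force().round(1),arm.get_joint_pos().round(2))
c,d=arm.read_camera("side"); crop(c,"s5",180,110,220,200,3)
print(arm.get_time_s())
E
python3 st3.py
```

```text
wing [274] a=1.249 off [-0.  -0.6 -3.4] med|r| 1.61
wing [22] a=1.287 off [ 0.5 -0.2  0.4] med|r| 0.19
14 [424.  15. 151.] [-0.48 -0.17  2.43  0.73  0.44  0.11]
30 [415.  15. 164.] [-0.5  -0.23  2.42  0.67  0.5   0.17]
50 [403.  14. 181.] [-0.53 -0.3   2.41  0.6   0.58  0.22]
70 [392.  14. 197.] [-0.57 -0.37  2.4   0.56  0.67  0.25]
90 [380.  13. 213.] [-0.62 -0.44  2.38  0.53  0.76  0.26]
110 [369.  13. 230.] [-0.67 -0.5   2.37  0.52  0.86  0.26]
[383.58250484  13.34149729 209.42595069] [-1.  -0.5  0.5]
False [424.11368881  15.17841148 151.37518842] [424.04794036  15.17581932 151.16812862] [-0.3 -0.1  0.9] [-0.48 -0.17  2.43  0.73  0.44  0.11]
21.725
```

View pics/s5.png

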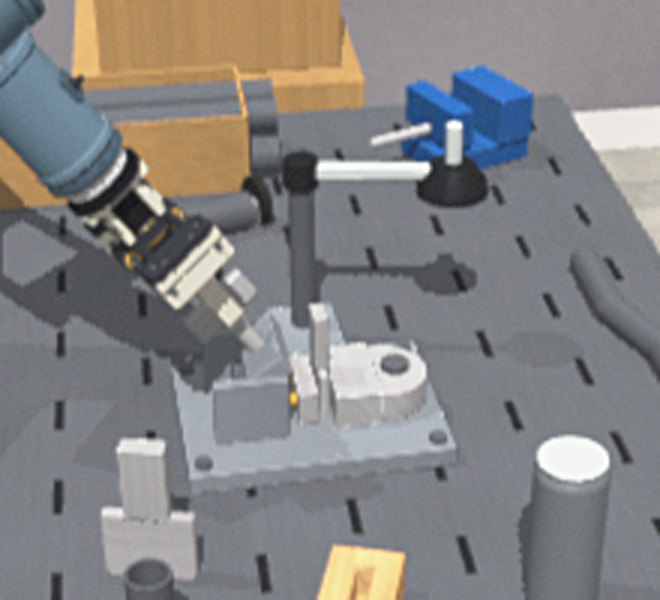

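```bash
cat > st4.py <<'E'
from h import *
arm.gripper_to(8,15); print("gap",arm.get_finger_gap(),arm.get_ft_force().round(1),arm.get_wrist_torque().round(2))
q0=np.array(arm.get_joint_pos()); R0=Ro.from_rotvec(arm.get_ee_rot())
for dq in np.arange(1,8)*(2.58/7):
    q=q0.copy(); q[5]+=dq; arm.move_j(q)
    R=Ro.from_rotvec(arm.get_ee_rot()); rel=(R0.inv()*R).as_rotvec()
    f=arm.get_ft_force(); print(round(dq,2),rel.round(2),f.round(1),arm.get_wrist_torque().round(2),round(arm.get_finger_gap(),1),arm.get_time_s())
    if np.linalg.norm(f)>40: break
c,d=arm.read_camera("side"); crop(c,"s6",180,110,220,200,3)
E
python3 st4.py
```

```text
gap 13.901651718283686 [-2.   4.4  2. ] [0.66 0.1  0.43]
0.37 [0.   0.   0.37] [ 1.5  0.3 -1. ] [ 0.03  0.2  -0.05] 13.8 22.6833
0.74 [0.   0.   0.73] [1.  1.  0.1] [ 0.14  0.2  -0.03] 13.9 23.125
1.11 [-0.   0.   1.1] [1.1 0.9 0.3] [ 0.11  0.18 -0.1 ] 13.9 23.5667
1.47 [-0.    0.    1.47] [ 0.5  1.3 -0.6] [ 0.14  0.21 -0.05] 14.0 24.0083
1.84 [-0.    0.    1.84] [-1.9  0.7  0.5] [ 0.09  0.23 -0.13] 14.1 24.45
2.21 [-0.    0.    2.21] [-1.8 -0.9  0.4] [ 0.07  0.17 -0.2 ] 13.7 24.8917
2.58 [-0.    0.    2.57] [-2.2 -0.   0.7] [-0.02  0.23 -0.15] 13.7 25.3333
```

View pics/s6.png

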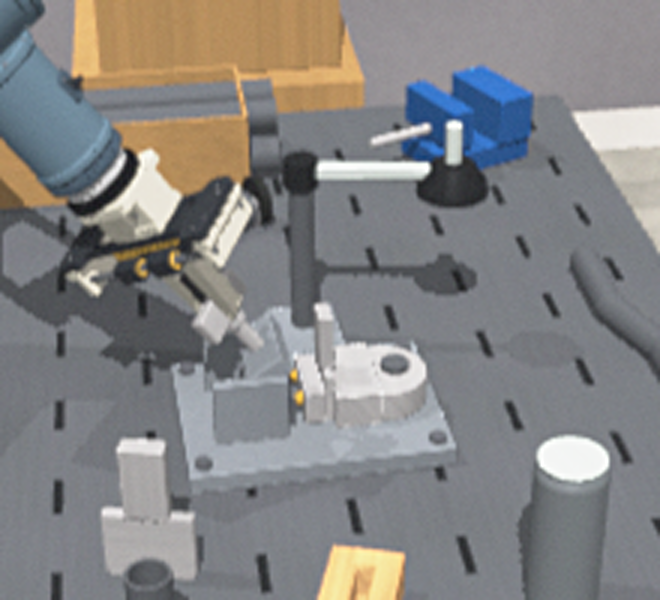

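The gauge now sits between shoe and die, and the wing has turned about 2.57 rad. I'll release, back off along the screw axis, and fit the wing angle again.

```bash
python3 - <<'E'
from h import *
C=np.array([-100,0.4,119.7])
arm.gripper_to(38); arm.servo_line(b2w(C+95*NAX),feed=120)
arm.wait(0.3)
cl=[]
for n in("top","side"):
    c,d=arm.read_camera(n); np.savez(n+"7.npz",p=c,d=d); W=cloud(n,d); cl.append(W)
    if n=="side": crop(c,"s7",180,110,220,200,3)
    else: crop(c,"t7",195,140,210,145,3.8)
    wingfit([3.5,3.8,4.1],[W])
    w=W.reshape(-1,3); w=w[np.isfinite(w).all(1)]; l=w2b(w)
    k=(abs(l[:,0]+7)<20)&(abs(l[:,1])<45)&(l[:,2]>38)&(l[:,2]<125); g=l[k]
    for z in range(40,120,20):
        s=g[abs(g[:,2]-z)<10]
        if len(s): print(n,z,len(s),s.min(0).round(1),s.max(0).round(1))
    k=(l[:,2]>30)&(l[:,2]<38)&(abs(l[:,1])<35)&(l[:,0]>-38)&(l[:,0]<-5);print("shoe",np.percentile(l[k],[2,98],axis=0).round(1))
wingfit([3.5,3.8,4.1],cl)
print(arm.get_time_s(),arm.get_joint_pos().round(2))
E
```

```text
wing [146] a=3.805 off [0.4 0.9 0.6] med|r| 0.93
top 40 54 [-27.  -41.1  38. ] [11.2 41.2 49.7]
top 60 20 [-11.3 -27.5  50. ] [-0.1 27.  66.6]
top 80 6 [-10.4 -15.5  75.2] [ 0.2 -2.3 89.3]
top 100 43 [-11.  -13.5  91.3] [  2.1  14.1 109.9]
shoe [[-29.2 -33.   30.3]
 [ -8.2  32.2  37.9]]
wing [256] a=3.792 off [ 1.3 -0.5 -3. ] med|r| 1.28
side 40 25 [-24.6 -35.5  38.1] [ 0.1  6.4 50. ]
side 60 34 [-10.4 -20.8  50.1] [ 1.5  4.4 68.9]
side 80 34 [-10.6 -22.9  70.5] [ 2.1  3.2 89.1]
side 100 47 [-10.8 -21.4  90.4] [  3.    9.  105.6]
shoe [[-37.3 -33.3  30.2]
 [ -6.9  29.1  36.5]]
wing [146, 256] a=3.794 off [ 0.6  0.1 -0.9] med|r| 1.29
27.225 [-0.63 -0.45  2.38  0.53  0.79  2.84]
```

View pics/s7.png

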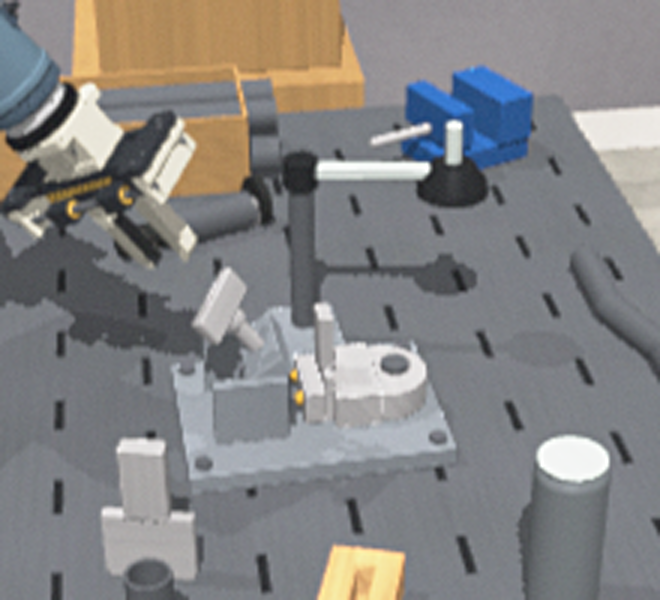

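View pics/t7.png

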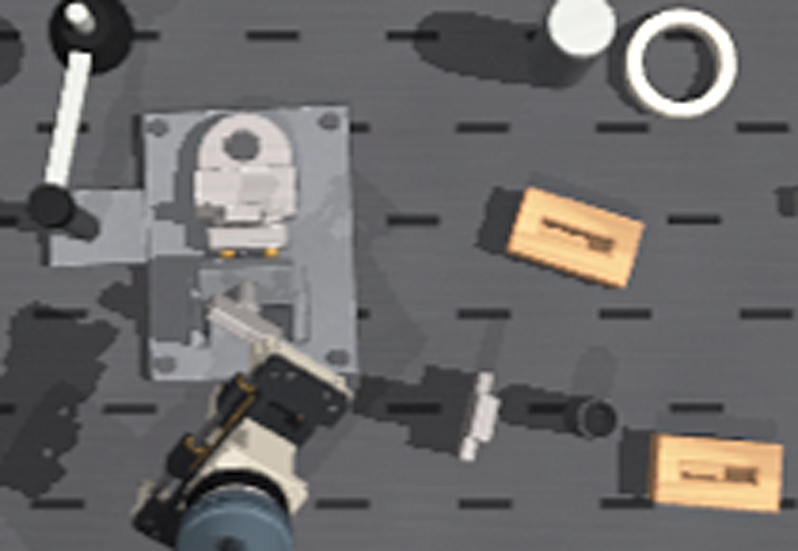

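Both views fit a wing angle of about 3.80, so carriage is about 11.4 mm, near mid-range. Blade contact is visible, the lamp is clear, and the gauge is upright at x≈-4. Now I'll draw the gauge out and carry it over the rest.

```bash
cat > st5.py <<'E'
from h import *
O=down(YAW-np.pi/2)
e=arm.get_ee_pos(); arm.gripper_to(60,35)
arm.servo_line([e[0]-10,e[1],320],feed=250)
p=b2w([-4,0,0]); p[2]=290
arm.move_to(p,O); print(arm.get_joint_pos().round(2))
p[2]=114; print(arm.servo_line(p,feed=180,stop_force=10),arm.get_ee_pos(),arm.get_ft_force().round(1))
E
python3 st5.py; python3 - <<'E'
from h import *
e=arm.get_ee_pos()
if e[2]<125:
    arm.gripper_to(20,35); print(arm.get_finger_gap(),arm.get_ft_force().round(1))
    p=b2w([-4,0,0]); p[2]=180; arm.servo_line(p,feed=80); print(arm.get_ft_force().round(1),arm.get_finger_gap())
    p[2]=260; arm.servo_line(p,feed=200)
    O=down(RYAW-np.pi/2)
    arm.move_to([REST[0],REST[1],240],O)
    arm.servo_line([REST[0],REST[1],165],feed=150); arm.wait(0.2)
    print(arm.get_ee_pos(),arm.get_joint_pos().round(2),arm.get_finger_gap())
    RR=Ro.from_euler('z',RYAW).as_matrix()
    for n in("top","side"):
        c,d=arm.read_camera(n)
        if n=="side": crop(c,"s8",220,180,180,180,3.3)
        w=cloud(n,d).reshape(-1,3); w=w[np.isfinite(w).all(1)]; g=(w-REST)@RR
        k=(abs(g[:,0])<20)&(abs(g[:,1])<45)&(g[:,2]>50)&(g[:,2]<140); g=g[k]
        for z in range(60,140,10):
            s=g[abs(g[:,2]-z)<5]
            if len(s): print(n,z,len(s),s.min(0).round(1),s.max(0).round(1))
print(arm.get_time_s())
E
```

```text
[-0.18  0.19  1.51  0.    1.44  1.35]
False [528.71424142  18.89818987 115.06980629] [ 0.4 -0.5  0.2]
29.845563516836027 [-0.2  1.2  3.7]
[ 0.3  0.3 -4.8] 29.797173685228454
[ 517.00464147 -280.17339893  166.39682326] [-0.69  0.38  1.55  0.    1.2   1.19] 29.512307729194344
side 70 7 [ -1.8 -33.   71.8] [ 5.7 18.6 74.9]
side 80 20 [ -1.5 -35.2  75.4] [ 6.2 18.3 84.7]
side 90 27 [ -1.5 -33.9  85.2] [ 6.2 15.2 94.9]
side 100 22 [ -1.4 -33.7  95.5] [  6.2  15.5 104.8]
side 110 18 [ -1.3 -33.7 105.3] [  6.2  -2.5 114.6]
side 120 32 [ -3.6 -36.  115. ] [  8.5  11.  124.8]
side 130 23 [ -3.5 -19.7 125.4] [  8.9  11.7 134.2]
35.1667
```

```bash
ls -la pics/s8.png
```

```text
-rw-r--r-- 1 agent agent 437291 Dec  5 22:49 pics/s8.png
```

```bash
python3 - <<'E'
from h import *
RR=Ro.from_euler('z',RYAW).as_matrix()
p=REST+RR@np.array([-1.3,0,0]); p[2]=150
arm.servo_line(p,feed=60)
p[2]=103; hit=arm.servo_line(p,feed=50,stop_force=6); print(hit,arm.get_ee_pos(),arm.get_ft_force().round(1))
c,d=arm.read_camera("side"); crop(c,"s9",220,180,180,180,3.3); print(arm.get_time_s())
E
```

```text
True [ 514.64818792 -278.9574203   104.20511407] [-0.3  0.6  5. ]
36.475
```

View pics/s9.png

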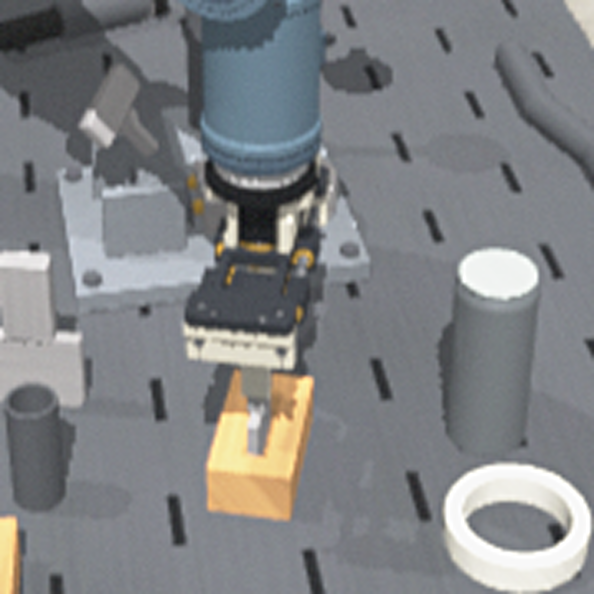

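The gauge is seated: the blade is in the slot at crop (257,430), and the TCP is at z 104, as expected for the slot floor. I'll release, retreat and run the final checks.

```bash
python3 - <<'E'
from h import *
arm.gripper_to(60); e=arm.get_ee_pos(); e[2]=270; arm.servo_line(e,feed=200)
arm.move_to([300,-430,330],arm.get_ee_rot()); arm.wait(0.3)
RR=Ro.from_euler('z',RYAW).as_matrix()
for n in("top","side"):
    c,d=arm.read_camera(n); W=cloud(n,d)
    cv2.imwrite(f"pics/{n}F.png",cv2.cvtColor(c,cv2.COLOR_RGB2BGR))
    wingfit([3.5,3.8,4.1],[W])
    w=W.reshape(-1,3); w=w[np.isfinite(w).all(1)]; g=(w-REST)@RR
    k=(abs(g[:,0])<20)&(abs(g[:,1])<35)&(g[:,2]>50)&(g[:,2]<140); g=g[k]
    for z in range(60,130,10):
        s=g[abs(g[:,2]-z)<5]
        if len(s): print(n,z,len(s),s.min(0).round(1),s.max(0).round(1))
    l=w2b(w)-w2b(HINGE); k=(l[:,2]>46)&(l[:,2]<80)&(np.hypot(l[:,0],l[:,1])<170); m=np.median(l[k],axis=0); print("pin",k.sum(),m.round(),"lamp angle",np.arctan2(m[0],-m[1]).round(2))
    print("ft",arm.get_ft_force().round(1),arm.get_time_s())
E
```

```text
wing [173] a=3.809 off [0.4 1.  0.8] med|r| 0.94
top 60 20 [ -8.3 -28.8  55. ] [ 2.3 30.3 63.5]
top 70 7 [-9.   3.8 65.1] [-2.9 30.4 71.8]
top 80 6 [ -9.1 -11.9  75.1] [ 0.3 15.6 79.7]
top 90 4 [-9.4 -6.  86.3] [-8.3  7.5 93.2]
top 100 3 [-8.5  4.9 95.8] [ 2.2 15.4 96.4]
top 110 20 [ -9.2 -14.2 106.1] [  5.   15.4 114.7]
top 120 25 [ -8.3 -12.4 115.1] [  4.3  15.4 119.1]
pin 32 [145. -35.  67.] lamp angle 1.34
ft [ 0.5 -0.3  0. ] 39.5583
wing [250] a=3.801 off [ 0.9 -0.1 -2.7] med|r| 1.14
side 60 34 [ -6.2 -33.   56. ] [ 6.6  0.8 64.2]
side 70 18 [ -6.5 -18.2  65.8] [ 6.1 -2.8 75. ]
side 80 25 [ -6.4 -18.6  75.2] [ 6.3 -2.8 83.8]
side 90 22 [ -5.9 -20.3  85.2] [ 6.7 -0.4 94.7]
side 100 27 [ -6.4 -20.1  95.7] [6.500e+00 1.000e-01 1.042e+02]
side 110 55 [ -7.5 -18.8 106.3] [  6.2  13.  114.7]
side 120 5 [ -6.1 -15.6 115.1] [  2.    7.2 115.9]
pin 38 [145. -40.  60.] lamp angle 1.3
ft [ 0.4  0.1 -0.2] 39.6083
```

View pics/topF.png

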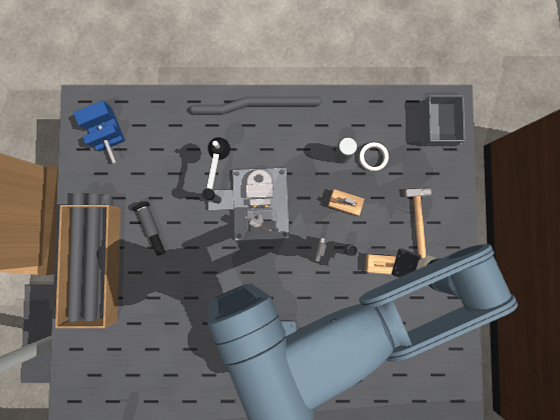

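View pics/sideF.png

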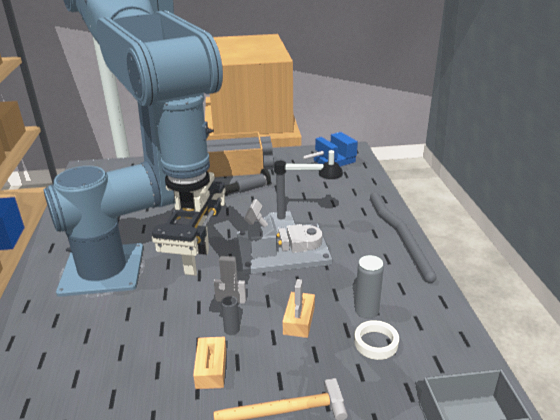

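```bash
python3 - <<'E'
from station import arm
print(arm.sign_off(), arm.get_time_s())
E
```

```text
the job is handed in; nothing more can be done
the job is handed in; nothing more can be done
```

The job is done and handed in at about 39.6 s on the robot's clock, with no verdict reported. I swung the lamp clear, stood the smaller gauge in the gap and let go. I then turned the wing screw clockwise from about 1.23 to 3.80 rad and let go. Finally I drew the gauge out and stood it back in the left-hand rest.

Final camera checks:
- **Lamp:** about 1.3 rad, clear.
- **Screw:** 3.80 to 3.81 rad, so carriage is about 11.4 mm, near the middle of the drag range. It was unchanged after the gauge came out.
- **Gauge:** upright in its slot, about 1 to 2 mm off centre, with its top at about 115 mm.
- **Bystanders:** the can, tape, hammer, grinder and stub look unmoved in the pictures; I did not measure them.
- **Robot:** clear of everything, with a wrist force of about 0.5 N.

**Failed or disagreed:** one line with a force stop, during the first lowering over the gap, stopped early. It was probably triggered by motion rather than contact, and the next line seated the gauge as expected. I did not measure the shoe's force on the gauge; from the carriage position it works out at about 4 N. The two cameras differed by up to about 3 mm in places.

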